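# Take the filter cassette out of the workshop air cleaner

### The job

Get the filter cassette out of the green air-cleaner box: first slide the perforated metal screen up out of its slot in the box and stand it in the slot of the wooden rack, all the way down, and let go of it. Then pinch the cassette's two side catches together, lift the cassette out, and finish while still holding it by the squeezed catches, upright and still, well clear above the box. Leave the finial, the tin and the gouge where they lie.

Things in the scene. Friction and masses are not known exactly. Their poses are not given: they have to be found in the camera images.
- box: Fixed green air-cleaner box, 110 (x) x 135 (y -75 to +60) x 70 mm high, short duct on its +x side. Origin at the underside, below the middle of the cassette's well (74 x 54 mm, floor 8 mm above the bench). Screen slot along x at y = +41 mm: 83 x 6.5 mm, floor 15 mm above the bench. While in, the screen leaves only 8 mm beside catch_a: no room for a finger.
- screen: Loose perforated steel screen, about 120 g: plate 80 (x) x 4 (y) x 98 mm, on its upper edge a rail 80 x 10 (y) x 16 mm; 114 mm high in all. Origin at the middle of the lower edge, z up, y across the thickness. At the start it stands in the box's slot, rail top 129 mm above the bench; the rail is clear above everything on the box and can be pinched across y from above.
- screen_rail (a point): Centre of the screen's rail, 104 mm above its lower edge.
- rack: Fixed wooden rack, base 130 x 80 x 12 mm; on it two upright walls along its x make one slot, inside 92 (x) x 12 (y) mm, open at the top 57 mm above the bench, floor 12 mm above the bench. Origin at the underside, below the slot's centre.
- rack_slot (a point): Centre of the floor of the rack's slot, 12 mm above the bench; axes as the rack's.
- cassette: Loose grey filter cassette, about 250 g, in the box's well with 1.5 mm play; 71 (x) x 51 (y) x 92 mm high, origin at the middle of the underside (8 mm above the bench at the start). The top 30 mm (26 mm thick in y) stand above the box, a black catch on each y side. A tooth on each catch hooks 4 mm under the well's lip: unpinched, it stays locked.
- catch_a (a joint): Sprung catch on the cassette's +y side: travel 0 (out, locked) to 0.007 m (pressed in against its stop, towards -y). The spring pushes back with 2 N at rest, 5.5 N fully pressed. Teeth are free of the lips above 0.0055 m.
- catch_b (a joint): The same on the cassette's -y side, pressed towards +y.
- catch_a_pad (a point): Middle of catch_a's outer face, 78 mm above the cassette's underside. The face is 30 (x) x 26 mm high, from 73 to 99 mm above the bench at the start (the box's top is at 70). The two faces are 60 mm apart free, 46 mm pressed. 20 to 25 N of grip from above presses both fully and carries the cassette.
- catch_b_pad (a point): The same for catch_b.
- finial: Bystander: turned wooden finial, 38 mm wide, 50 mm high, origin at its underside; loose.
- wax_tin: Bystander: closed metal tin, 72 mm wide, 35 mm high, origin at its underside; loose.
- gouge: Bystander: turning gouge with a wooden handle lying on the bench, 250 mm long along its x, about 28 mm high, origin at mid length; loose.
There are look-alikes about, which are no part of the job. What is meant by the box is not turquoise, and is the larger of those in its own colour.

How it is judged:
By the outcome, as a careful person would: the job done as asked, in the order asked, and still so for the second after the job is handed in, while the arm keeps its last pose, push and grip.
It also fails if it takes over 58 s, if anything falls off the work surface, if the arm or the gripper's body presses on something with over 40 N, if the wrist force passes 120 N, or if a joint passes its speed limit or range.

### The arm

A 6-joint arm with a two-finger parallel gripper is mounted at the origin on the work surface. World frame = base frame: x ahead of the robot, y to its left, z up, the work surface at z = 0. Lengths are in m, angles in rad, forces in N, time in s.
With the tool pointing down it reaches from about 0.275 to 0.75 m from the base axis. Payload 10.2 kg.
Tool frame: the origin (TCP) lies at the very end of the fingers, on their centre line; the grasp point (between the pads) lies 19 mm behind it (r.grip_depth is the distance from the TCP to the grasp point, in m); z points along the fingers, y is the line along which they close (so a half turn about z gives the same grasp; the last joint's range is limited). The gripper opens to 85 mm and grips with 20 to 120 N. Pads are 22 mm wide; open, the fingers measure 114 mm over their backs; the gripper's body (76 mm by 85 mm) begins 54 mm behind the grasp point. The pads swing forward as they close: fully open they stand 13 mm farther back than shut.
Start: joints at [-1.502, 0.313, 1.498, -0, 1.331, -0.223], TCP at [0.151, -0.503, 0.21] pointing down, gripper open.
Joint ranges: [-2.94, 2.94], [-0.97, 2.17], [0.19, 2.56], [-1.23, 4.37], [0.02, 3.11], [-2.88, 2.88]. Speed limits (rad/s): [2.39, 2.39, 3.01, 3.14, 3.14, 3.14].

### API

Orientations are given as a unit quaternion [w, x, y, z].
In Python, from cell import r, eyes, models gives the robot as it stands.
- The arm moves only by the shell command python3 -m jog 'ROWS'. ROWS is text: rows parted by semicolons, each of 5 numbers parted by spaces: the shift along the world's x, y, z in m, then the turn about the world's z in degrees, then the opening, from -1 (shut) to 1 (fully open). In form: x y z spin fingers; .... A call has 1 to 20 rows; each row is the pose to reach, as a shift and turn from the pose commanded when the call began; what a row does not reach only later rows make up. A row lasts 1/10 s, in which the tool goes at most 50 mm and 8.59 degrees, less where a joint would pass 70% of its speed; a pose out of reach is approached as far as the arm can. A call with a gripper value outside its range is refused whole. The fingers move at their own pace and stop on an object; the grip force is fixed at half the most. Time passes only in rows, so rows that repeat a pose let the fingers close. It gives the time, the measured TCP pose, the force, the opening and the grip force at its end, in the units of the state.
- r.state(): the state, without advancing time (a new reading comes with each control period).
- eyes.read_camera(name): name is "scene" or "top" or "wrist"; returns a dict with "frame" (420x560x3 uint8, red, green, blue), "depth" (420x560 float32, m along the optical axis (not along the pixel's ray), 0 where there is no reading), "fx", "fy", "cx", "cy" (pixels), "view" (4x4, takes a point from world to camera coordinates); the wrist camera has in their place "tool_from_camera" (4x4, takes a point from camera to tool coordinates, whose origin is the TCP and whose axes are the flange's). Camera axes: x right, y down, z forward; pixel columns grow to the right and rows downward; lengths in m; the calibration is good to about 2 mm. A picture is of the moment at which its call begins: read the wrist's pose just before it.
- r.sign_off(): hands the job in; it is judged then, once.
Trained networks look in the newest picture that a camera, given by its name, has taken for a name from the list of things; names that differ only in an ending like _2 or _b are one class to them, and where a whole thing is asked for, a point or a joint stands for the part that bears it (a point fixed in the world has none). Each returns a list of dicts, best first, with "confidence" (0 to 1); they miss things now and then, are a little off and sometimes report something else, mostly with a low value. They report only what shows in the picture. A call takes as long as a camera call. They do not tell look-alikes from the thing itself.
- models.silhouettes(camera, query): "region" (420x560 bool, what is visible of it) and "rect" ([centre column, centre row, width, height] in pixels, round what is visible of it).
The state is a dict: "t": time; "joint_positions": joint angles; "joint_velocities": joint speeds; "joint_efforts": joint torques, N m; "tcp_pos": TCP position; "ee_rot": TCP orientation; "contact_force": force on the tool from outside, world axes, zero at the start; "moment": the same for the moment, N m; "opening": opening from 0.0 (shut) to 1.0 (fully open); "gripper_force": force on a finger pad.
Only numpy, scipy, OpenCV 4.12 (cv2) and the standard library are available. Lean on these libraries where they do the work, as an engineer would, in place of code of your own. Each camera call takes 0.05 s, during which the arm holds its last target. There are 200 camera calls.

## Working session

There is one attempt and no reset: what is moved stays moved. The work goes in short steps, Python scripts to look and compute and a shell command to move; the robot and the scene stay as the last step left them, time stands still between calls to the robot, and variables do not carry over. Pictures are saved under pics/ and viewed, at most 10 in all, crops included, and the job is handed in when it is done.

```bash
mkdir -p pics; cat > h.py <<'E'
import numpy as np, cv2
from cell import r, eyes, models
def cam(n):
    s=r.state(); c=eyes.read_camera(n)
    if n=='wrist':
        from scipy.spatial.transform import Rotation as R
        q=s['ee_rot']; T=np.eye(4); T[:3,:3]=R.from_quat([q[1],q[2],q[3],q[0]]).as_matrix(); T[:3,3]=s['tcp_pos']
        c['w']=T@c['tool_from_camera']
    else: c['w']=np.linalg.inv(c['view'])
    d=c['depth']; v,u=np.indices(d.shape)
    P=np.stack([(u-c['cx'])/c['fx']*d,(v-c['cy'])/c['fy']*d,d],-1)
    c['P']=P@c['w'][:3,:3].T+c['w'][:3,3]; c['P'][d<=0]=np.nan
    return c
def save(n,f,s=1):
    cv2.imwrite('pics/'+n,cv2.resize(f[...,::-1],None,fx=s,fy=s))
E
python3 - <<'E'
from h import *
for n in ['top','scene']:
    c=cam(n); save(n+'.png',c['frame'],1.4); print(n,c['w'][:3,3].round(3))
    for q in ['box','screen','rack','cassette','catch_a','finial','wax_tin','gouge']:
        for m in models.silhouettes(n,q)[:4]:
            p=c['P'][m['region']]; p=p[~np.isnan(p[:,0])]
            print(q,round(m['confidence'],2),np.round(m['rect']),np.nanmedian(p,0).round(3),np.nanpercentile(p[:,2],98).round(3), np.median(c['frame'][m['region']],0))
print(r.state())
E
```

```text
top [0.402 0.034 1.022]
box 0.94 [203. 202.  80.  76.] [0.535 0.181 0.07 ] 0.075 [41.  77.  58.5]
box 0.74 [240. 305.  78.  82.] [0.335 0.141 0.07 ] 0.074 [ 55. 177. 168.]
box 0.56 [192. 108.  50.  56.] [0.733 0.231 0.049] 0.055 [40. 70. 55.]
screen 0.97 [172. 195.  18.  43.] [0.548 0.256 0.122] 0.131 [76. 78. 75.]
rack 0.81 [391. 186.  39.  61.] [ 0.569 -0.156  0.024] 0.06 [163. 131.  91.]
cassette 0.62 [194. 201.  36.  47.] [0.539 0.213 0.099] 0.104 [107.  110.  106.5]
catch_a 0.67 [181. 201.  13.  15.] [0.545 0.241 0.094] 0.102 [24.  23.5 23. ]
finial 0.56 [133. 255.  22.  17.] [0.443 0.347 0.04 ] 0.051 [100.   60.5  33. ]
wax_tin 0.78 [310. 116.  33.  36.] [ 0.716 -0.01   0.035] 0.039 [171. 181. 183.]
gouge 0.91 [315. 218.  17. 123.] [ 0.476 -0.011  0.022] 0.03 [116.  74.  45.]
gouge 0.7 [203. 202.  80.  75.] [0.536 0.18  0.07 ] 0.074 [41. 77. 59.]
scene [1.003 0.363 0.758]
box 0.87 [308. 359.  75.  83.] [0.739 0.228 0.048] 0.052 [58. 88. 69.]
box 0.79 [365. 182.  83.  70.] [0.365 0.142 0.059] 0.071 [35. 97. 90.]
box 0.57 [352. 270. 100.  97.] [0.584 0.198 0.067] 0.071 [58. 75. 6
[... 670 characters left out ...]
241677e+00,  3.12865563e-01,  1.49771780e+00, -2.34729398e-06,
        1.33099100e+00, -2.23395125e-01]), 'joint_velocities': array([-1.64465929e-04, -2.25419886e-03, -1.00720068e-03,  9.14592703e-05,
        2.22521784e-04, -5.81902709e-04]), 'joint_efforts': array([-1.33104808e-03, -4.12168837e+01, -2.59891605e+01, -3.27588459e-04,
        5.83438305e-04, -9.93684495e-06]), 'tcp_pos': array([ 0.15100771, -0.50281437,  0.2103051 ]), 'ee_rot': array([ 9.02777960e-06,  9.89377262e-01,  1.45370677e-01, -1.84462552e-06]), 'contact_force': array([ 0.41277587, -0.04876126,  0.56820078]), 'moment': array([ 0.02825699, -0.04219037,  0.00306208]), 'gripper_force': 0.0, 'opening': 0.9952422651148757}
```

View pics/top.png

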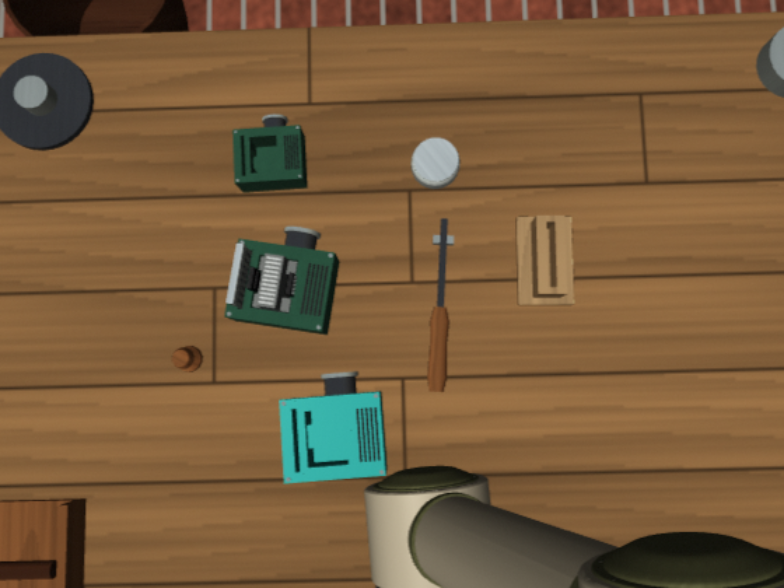

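View pics/scene.png

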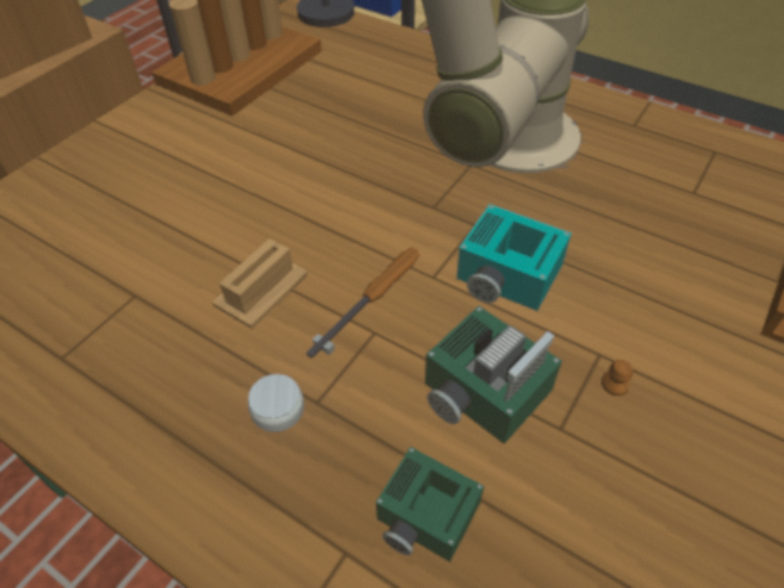

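The possible boxes are at these pixels in the viewed top picture:
- **Dark green, large:** (283,285), holding the cassette and with the screen rail at (237,273).
- **Dark green, small:** (270,156), empty.
- **Turquoise:** (333,437), empty.

By the description I choose the large dark green one. There is only one rack, at (546,260). Next I'll check the choice in a close crop and measure it.

```bash
cat > meas.py <<'E'
from h import *
def rectz(c,center,rad,z0,z1,name):
    P=c['P']; m=(P[...,2]>z0)&(P[...,2]<z1)&(np.hypot(P[...,0]-center[0],P[...,1]-center[1])<rad)
    m=m.astype(np.uint8); k,l,st,_=cv2.connectedComponentsWithStats(m)
    if k<2: print(name,'none');return
    i=1+np.argmax(st[1:,4]); p=P[l==i]
    (a,b),(w,h),t=cv2.minAreaRect((p[:,:2]*1000).astype(np.float32))
    if w<h: t-=90; w,h=h,w
    print(name,'c',round(a,1),round(b,1),'long',round(w,1),'short',round(h,1),'ang(long)',round(t%180,1),'z',np.median(p[:,2]).round(4),len(p))
E
python3 - <<'E'
from meas import *
c=cam('top'); save('crop.png',c['frame'][150:250,140:420],2.8)
rectz(c,(.545,.25),.08,.118,.14,'rail')
rectz(c,(.535,.18),.13,.064,.074,'boxtop')
rectz(c,(.54,.213),.06,.093,.108,'cass')
rectz(c,(.57,-.156),.1,.05,.065,'rackwalls')
rectz(c,(.57,-.156),.1,.006,.065,'rackall')
E
```

```text
rail c 548.2 257.2 long 80.0 short 10.9 ang(long) 170.7 z 0.1274 299
boxtop c 539.8 209.9 long 135.3 short 110.4 ang(long) 80.0 z 0.0707 2488
cass c 541.1 217.3 long 70.9 short 27.5 ang(long) 169.1 z 0.1011 563
rackwalls c 573.6 -165.2 long 110.8 short 40.8 ang(long) 178.7 z 0.0575 964
rackall c 572.8 -164.6 long 128.1 short 82.2 ang(long) 178.7 z 0.0228 2523
```

View pics/crop.png

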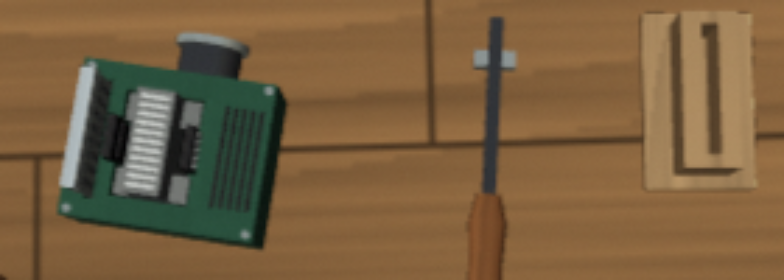

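The crop confirms the choice: the dark green box with the cassette at crop pixel (150,140), the screen rail at (78,125) on its +y side, and the rack at (700,100). The measured box pose also agrees with the rail and cassette positions. I'll go above the rail now.

```bash
python3 -m jog '0.02 0.03 0.05 0 1; 0.04 0.07 0.05 -2 1; 0.07 0.12 0.05 -4 1; 0.1 0.17 0.05 -6 1; 0.13 0.22 0.05 -8 1; 0.16 0.27 0.05 -10 1; 0.19 0.32 0.05 -12 1; 0.21 0.37 0.05 -14 1; 0.24 0.42 0.05 -16 1; 0.26 0.47 0.05 -18 1; 0.29 0.52 0.05 -20 1; 0.31 0.57 0.05 -22 1; 0.34 0.62 0.05 -24 1; 0.36 0.67 0.05 -25 1; 0.38 0.72 0.05 -26 1; 0.397 0.76 0.05 -26.7 1; 0.397 0.76 0.05 -26.7 1; 0.397 0.76 0.05 -26.7 1; 0.397 0.76 0.05 -26.7 1; 0.397 0.76 0.05 -26.7 1'
python3 - <<'E'
from meas import *
c=cam('wrist'); save('w1.png',c['frame'],1.4)
rectz(c,(.548,.257),.08,.118,.14,'rail')
rectz(c,(.541,.217),.06,.093,.108,'cass')
s=r.state(); print(s['tcp_pos'],s['ee_rot'],s['t'],s['joint_positions'])
E
```

```text
t: 2.95
tcp_pos: [0.5479, 0.2573, 0.2598]
ee_rot: [0.0, 0.996, -0.087, -0.0]
contact_force: [-0.6, -0.1, 0.6]
opening: 1.004
gripper_force: 0.0
rail c 547.5 256.7 long 79.8 short 10.0 ang(long) 169.9 z 0.1269 1067
cass c 540.1 216.4 long 71.5 short 26.3 ang(long) 170.0 z 0.1003 2083
[0.54786036 0.25663086 0.26022171] [ 1.79018997e-04  9.96200154e-01 -8.70930821e-02 -1.28532173e-04] 3.0 [ 2.44748302e-01  4.69034055e-01  1.14533953e+00 -2.54955629e-04
  1.52757878e+00  1.98996282e+00]
```

View pics/w1.png

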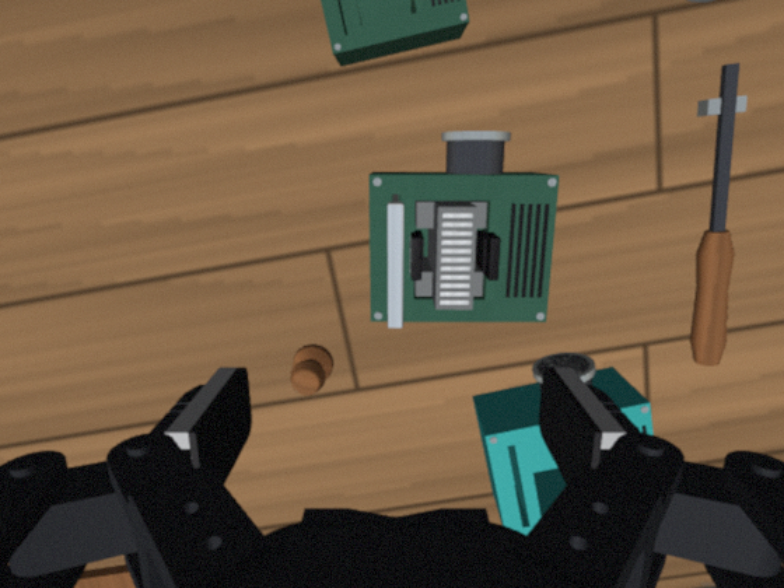

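The wrist view shows the rail at (395,265), centred between the fingers. Descend and grip.

```bash
python3 -m jog '0 0 -0.03 0 1; 0 0 -0.06 0 1; 0 0 -0.09 0 1; 0 0 -0.12 0 1; 0 0 -0.14 0 1; 0 0 -0.152 0 1; 0 0 -0.152 0 1; 0 0 -0.152 0 -1; 0 0 -0.152 0 -1; 0 0 -0.152 0 -1; 0 0 -0.152 0 -1; 0 0 -0.152 0 -1; 0 0 -0.152 0 -1; 0 0 -0.152 0 -1; 0 0 -0.152 0 -1; 0 0 -0.152 0 -1; 0 0 -0.152 0 -1; 0 0 -0.152 0 -1'
```

```text
t: 4.8
tcp_pos: [0.548, 0.2572, 0.1083]
ee_rot: [-0.0, 0.996, -0.087, -0.0]
contact_force: [0.5, -0.7, 0.0]
opening: -0.003
gripper_force: 0.0
```

```bash
python3 - <<'E'
from meas import *
c=cam('wrist'); d=cam('scene'); s=r.state(); print(s['opening'],s['gripper_force'],s['tcp_pos'])
save('w2.png',np.hstack([c['frame'],cv2.resize(d['frame'][140:350,240:520],(560,420))]),.71)
E
```

```text
-0.0021070510713495287 0.0 [0.54801935 0.25717633 0.10830135]
```

View pics/w2.png

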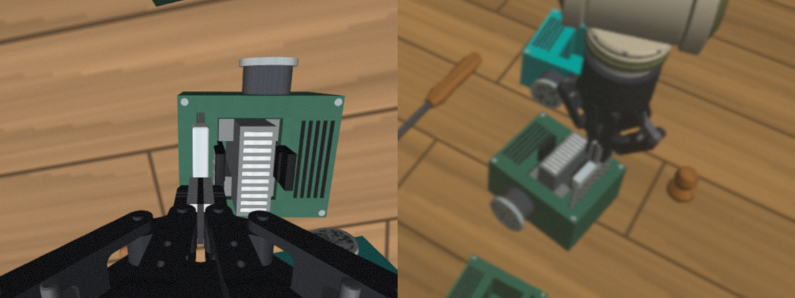

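The picture shows the pads (left image, near (200,200)) standing either side of the rail, yet the state reads shut with no force, so that reading is doubtful. A small lift will test it.

```bash
python3 -m jog '0 0 0.01 0 -1; 0 0 0.02 0 -1; 0 0 0.03 0 -1; 0 0 0.03 0 -1; 0 0 0.03 0 -1'
python3 - <<'E'
from meas import *
c=cam('wrist'); rectz(c,(.548,.257),.08,.115,.2,'rail')
P=c['P']; 
for m in models.silhouettes('wrist','screen')[:2]:
    p=P[m['region']]; print(m['confidence'],m['rect'],np.nanpercentile(p[:,2],[5,50,95]))
d=cam('scene'); print(d['depth'].shape)
for m in models.silhouettes('scene','screen')[:2]:
    p=d['P'][m['region']]; print(m['confidence'],m['rect'],np.nanpercentile(p[:,2],[5,50,95]))
save('w3.png',np.hstack([c['frame'],cv2.resize(d['frame'][140:350,240:520],(560,420))]),.71)
E
```

```text
t: 5.4
tcp_pos: [0.548, 0.2572, 0.1386]
ee_rot: [-0.0, 0.996, -0.087, 0.0]
contact_force: [0.2, -0.3, -0.6]
opening: -0.001
gripper_force: 0.0
rail c 561.8 256.4 long 50.6 short 26.4 ang(long) 5.0 z 0.1756 4475
0.64 [282.6, 201.4, 28.1, 100.0] [0.11235972 0.12692635 0.12796354]
(420, 560)
0.83 [377.2, 261.8, 32.7, 42.3] [0.0683481  0.11109162 0.12737425]
```

View pics/w3.png

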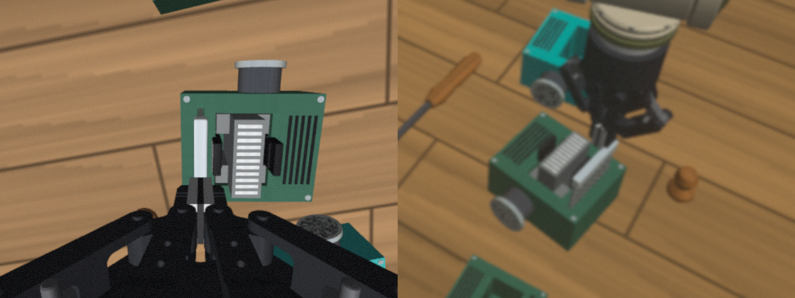

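The screen stayed put: rail top is still at 0.127, and the fingers shut on nothing. I'll measure where the fingertips really are.

```bash
python3 - <<'E'
from meas import *
s=r.state(); t=s['tcp_pos']; print(t)
for n in ['wrist','scene','top']:
    c=cam(n); P=c['P']; D=P-t
    a=np.deg2rad(-10); X=D[...,0]*np.cos(a)+D[...,1]*np.sin(a); Y=-D[...,0]*np.sin(a)+D[...,1]*np.cos(a); Z=D[...,2]
    # points above rail top near tool axis
    m=(np.abs(X)<.05)&(np.abs(Y)<.05)&(P[...,2]>.131)&(Z<.08)
    print(n,m.sum())
    if m.sum():
        for lo in np.arange(-.01,.08,.01):
            k=m&(Z>=lo)&(Z<lo+.01)
            if k.sum(): print('z',lo.round(3),k.sum(),'X',np.percentile(X[k],[2,50,98]).round(3),'Y',np.percentile(Y[k],[2,50,98]).round(3))
E
```

```text
[0.54781576 0.25712979 0.13785456]
wrist 12608
z 0.02 203 X [0.006 0.01  0.01 ] Y [-0.012 -0.001  0.011]
z 0.03 666 X [0.006 0.007 0.011] Y [-0.013 -0.     0.012]
z 0.04 847 X [0.006 0.007 0.011] Y [-0.013 -0.001  0.013]
z 0.05 1127 X [-0.011  0.008  0.011] Y [-0.01  -0.001  0.008]
z 0.06 2255 X [-0.008  0.011  0.013] Y [-0.027  0.001  0.026]
z 0.07 7510 X [-0.009  0.01   0.013] Y [-0.037  0.002  0.036]
scene 661
z 0.01 2 X [0.005 0.006 0.007] Y [0.005 0.005 0.005]
z 0.02 31 X [0.006 0.011 0.013] Y [-0.011  0.001  0.009]
z 0.03 71 X [-0.004  0.008  0.012] Y [-0.014  0.003  0.012]
z 0.04 81 X [-0.004  0.008  0.013] Y [-0.014  0.003  0.013]
z 0.05 59 X [0.004 0.011 0.012] Y [-0.014 -0.001  0.012]
z 0.06 116 X [-0.001  0.012  0.014] Y [-0.03  -0.003  0.028]
z 0.07 301 X [-0.008  0.011  0.014] Y [-0.037  0.009  0.034]
top 2
z 0.07 2 X [-0.012 -0.012 -0.012] Y [-0.036 -0.035 -0.034]
```

```bash
python3 - <<'E'
from meas import *
s=r.state(); t=s['tcp_pos']
for n in ['wrist','scene']:
    c=cam(n); P=c['P']; D=P-t
    m=(np.hypot(D[...,0],D[...,1])<.02)&(P[...,2]>.1325)
    z=D[...,2][m]; print(n,np.sort(z)[:200:10].round(4))
E
```

```text
wrist [0.0244 0.0254 0.0258 0.0261 0.0264 0.0269 0.0272 0.0274 0.0277 0.028
 0.0281 0.0283 0.0285 0.0286 0.0288 0.029  0.0293 0.0295 0.0297 0.0298]
scene [0.0197 0.0258 0.0282 0.0297 0.0312 0.0322 0.0335 0.0351 0.0363 0.0384
 0.0395 0.0405 0.0422 0.0431 0.044  0.0459 0.0475 0.0483 0.0496 0.051 ]
```

Both cameras put the shut fingertips about 24 mm above the reported TCP, so the reported z is about 24 mm low and I will aim that much deeper.

```bash
python3 -m jog '0 0 0 0 1; 0 0 0 0 1; 0 0 0 0 1; 0 0 0 0 1; 0 0 0 0 1; 0 0 0 0 1; 0 0 -0.02 0 1; 0 0 -0.04 0 1; 0 0 -0.055 0 1; 0 0 -0.055 0 1; 0 0 -0.055 0 -1; 0 0 -0.055 0 -1; 0 0 -0.055 0 -1; 0 0 -0.055 0 -1; 0 0 -0.055 0 -1; 0 0 -0.055 0 -1; 0 0 -0.055 0 -1; 0 0 -0.055 0 -1; 0 0 -0.055 0 -1; 0 0 -0.055 0 -1'
```

```text
t: 7.85
tcp_pos: [0.5483, 0.2572, 0.0837]
ee_rot: [-0.0, 0.996, -0.087, 0.0]
contact_force: [-0.7, 0.0, 5.5]
opening: 0.1
gripper_force: 59.6
```

Gripped: 59.6 N at about 10 mm. Lift straight up.

```bash
python3 -m jog '0 0 0.01 0 -1; 0 0 0.02 0 -1; 0 0 0.03 0 -1; 0 0 0.04 0 -1; 0 0 0.05 0 -1; 0 0 0.06 0 -1; 0 0 0.07 0 -1; 0 0 0.08 0 -1; 0 0 0.09 0 -1; 0 0 0.10 0 -1; 0 0 0.11 0 -1; 0 0 0.12 0 -1; 0 0 0.13 0 -1; 0 0 0.13 0 -1; 0 0 0.13 0 -1'
python3 - <<'E'
from meas import *
d=cam('scene')
t=r.state()['tcp_pos']
for m in models.silhouettes('scene','screen')[:1]:
    p=d['P'][m['region']]; print(m['confidence'],m['rect'],np.nanpercentile(p[:,2],[3,50,97]))
c=cam('wrist'); rectz(c,(.548,.257),.08,.22,.27,'rail/fingers')
print([ (m['confidence'],m['rect'],np.nanpercentile(c['P'][m['region']],[3,97],axis=0).round(3)) for m in models.silhouettes('wrist','screen')[:2]])
rectz(c,(.541,.217),.06,.093,.108,'cass')
E
```

```text
t: 9.35
tcp_pos: [0.548, 0.2572, 0.2132]
ee_rot: [0.0, 0.996, -0.087, -0.0]
contact_force: [-0.0, -0.1, -1.5]
opening: 0.101
gripper_force: 58.8
0.73 [383.8, 232.0, 32.6, 56.8] [0.14749609 0.19732814 0.25619329]
rail/fingers c 550.1 255.3 long 73.5 short 34.5 ang(long) 8.2 z 0.2558 6809
[(0.76, [282.9, 263.6, 32.7, 209.5], array([[0.516, 0.247, 0.218],
       [0.587, 0.264, 0.257]]))]
cass c 540.4 216.4 long 71.1 short 26.3 ang(long) 169.8 z 0.1003 2764
```

```bash
python3 -m jog '0.001 -0.01 0.01 0 -1; 0.002 -0.03 0.01 0.5 -1; 0.003 -0.055 0.01 1 -1; 0.005 -0.08 0.01 1.5 -1; 0.006 -0.11 0.01 2 -1; 0.008 -0.14 0.01 3 -1; 0.01 -0.17 0.01 3.5 -1; 0.012 -0.2 0.01 4 -1; 0.014 -0.23 0.01 5 -1; 0.016 -0.26 0.01 5.5 -1; 0.018 -0.29 0.01 6 -1; 0.019 -0.32 0.01 6.5 -1; 0.021 -0.35 0.01 7 -1; 0.023 -0.38 0.01 8 -1; 0.024 -0.405 0.01 8.5 -1; 0.025 -0.422 0.01 8.7 -1; 0.025 -0.422 0.01 8.7 -1; 0.025 -0.422 0.01 8.7 -1; 0.025 -0.422 0.01 8.7 -1'
python3 - <<'E'
from meas import *
c=cam('wrist'); save('w4.png',c['frame'],1.2)
rectz(c,(.573,-.165),.1,.05,.065,'rackwalls')
rectz(c,(.573,-.165),.1,.006,.065,'rackall')
rectz(c,(.573,-.165),.06,.245,.27,'rail')
d=cam('top')
rectz(d,(.573,-.165),.1,.05,.065,'rackwalls')
E
```

```text
t: 11.45
tcp_pos: [0.573, -0.1639, 0.2235]
ee_rot: [-0.0, 1.0, -0.011, 0.0]
contact_force: [0.3, 0.4, -0.8]
opening: 0.106
gripper_force: 58.8
rackwalls c 572.4 -166.7 long 109.8 short 40.1 ang(long) 178.8 z 0.0571 2547
rackall c 572.4 -166.7 long 128.6 short 80.1 ang(long) 178.7 z 0.0127 7045
rail c 575.5 -163.3 long 73.5 short 34.4 ang(long) 161.2 z 0.2666 5905
rackwalls c 617.0 -149.6 long 23.6 short 7.8 ang(long) 177.2 z 0.0573 41
```

View pics/w4.png

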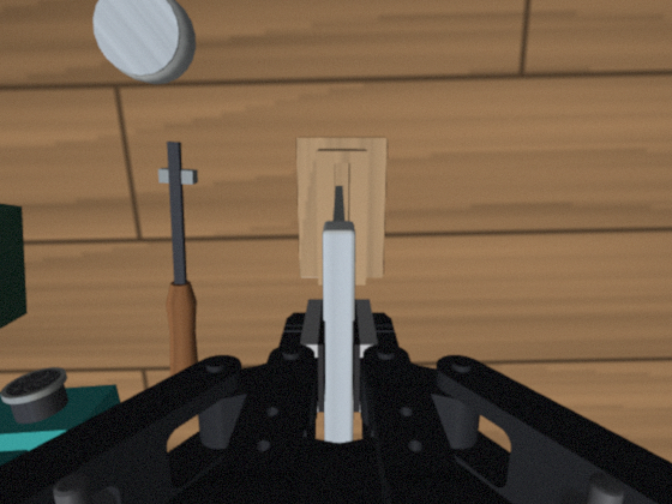

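The slot sits at (341,175) directly below the plate, with the screen held at (340,330). The rack is about 2 mm further to -y. Lowering.

```bash
python3 -m jog '0 -0.002 -0.02 0 -1; 0 -0.002 -0.04 0 -1; 0 -0.002 -0.06 0 -1; 0 -0.002 -0.075 0 -1; 0 -0.002 -0.085 0 -1; 0 -0.002 -0.095 0 -1; 0 -0.002 -0.105 0 -1; 0 -0.002 -0.115 0 -1; 0 -0.002 -0.125 0 -1; 0 -0.002 -0.133 0 -1; 0 -0.002 -0.138 0 -1; 0 -0.002 -0.138 0 -1'
```

```text
t: 12.75
tcp_pos: [0.5728, -0.1667, 0.0846]
ee_rot: [-0.0, 1.0, -0.011, -0.001]
contact_force: [0.4, 0.7, -2.0]
opening: 0.105
gripper_force: 58.9
```

```bash
python3 -m jog '0 0 -0.001 0 -1; 0 0 -0.002 0 -1; 0 0 -0.003 0 -1; 0 0 -0.004 0 -1; 0 0 -0.004 0 -1'
```

```text
t: 13.25
tcp_pos: [0.573, -0.1668, 0.0812]
ee_rot: [-0.0, 1.0, -0.011, -0.0]
contact_force: [0.3, -1.2, -1.6]
opening: 0.103
gripper_force: 58.9
```

```bash
python3 -m jog '0 0 -0.001 0 -1; 0 0 -0.002 0 -1; 0 0 -0.002 0 -1'
```

```text
t: 13.55
tcp_pos: [0.5733, -0.1671, 0.0807]
ee_rot: [0.0, 1.0, -0.011, 0.001]
contact_force: [-3.9, 0.5, 8.8]
opening: 0.101
gripper_force: 60.3
```

It touches the floor at 0.0807, exactly as expected for the full depth. Release and rise.

```bash
python3 -m jog '0 0 0.001 0 -0.6; 0 0 0.001 0 -0.4; 0 0 0.001 0 0; 0 0 0.001 0 0.5; 0 0 0.001 0 1; 0 0 0.001 0 1; 0 0 0.001 0 1; 0 0 0.001 0 1; 0 0 0.001 0 1; 0 0 0.02 0 1; 0 0 0.05 0 1; 0 0 0.08 0 1; 0 0 0.11 0 1; 0 0 0.14 0 1; 0 0 0.165 0 1; 0 0 0.165 0 1'
python3 - <<'E'
from meas import *
d=cam('wrist'); save('s5.png',d['frame'],1)
rectz(d,(.573,-.165),.07,.105,.14,'rail')
s=cam('scene')
for m in models.silhouettes('scene','screen')[:1]:
    p=s['P'][m['region']]; print(m['confidence'],m['rect'],np.nanpercentile(p,[3,50,97],axis=0).round(3))
E
```

```text
t: 15.15
tcp_pos: [0.574, -0.1673, 0.248]
ee_rot: [0.001, 1.0, -0.011, 0.003]
contact_force: [1.0, -0.1, -0.3]
opening: 0.998
gripper_force: 0.0
rail c 573.1 -167.2 long 79.5 short 9.4 ang(long) 178.9 z 0.124 1050
0.73 [178.4, 179.6, 34.6, 46.0] [[ 0.538 -0.171  0.053]
 [ 0.578 -0.166  0.092]
 [ 0.614 -0.163  0.124]]
```

View pics/s5.png

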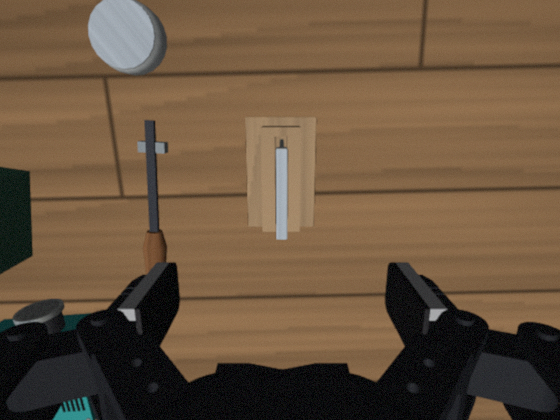

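The screen stands at (282,195) in the rack's slot, upright, rail top at 0.124 (3 mm lower than in the box), and released. Now to the cassette.

```bash
python3 -m jog '-0.001 0.01 0 0 1; -0.003 0.03 0 -0.5 1; -0.005 0.06 0 -1 1; -0.008 0.09 0 -2 1; -0.01 0.12 0 -3 1; -0.013 0.15 0 -4 1; -0.015 0.18 0 -4.5 1; -0.018 0.21 0 -5 1; -0.02 0.24 0 -6 1; -0.023 0.27 0 -6.5 1; -0.025 0.3 0 -7 1; -0.027 0.33 0 -7.5 1; -0.029 0.355 0 -8 1; -0.031 0.375 0 -8.5 1; -0.032 0.384 0 -8.7 1; -0.032 0.384 0 -8.7 1; -0.032 0.384 0 -8.7 1; -0.032 0.384 0 -8.7 1'
python3 - <<'E'
from meas import *
c=cam('wrist')
rectz(c,(.541,.217),.06,.093,.108,'cass')
print(r.state()['tcp_pos'])
for m in models.silhouettes('wrist','catch_a')[:3]: print(m['confidence'],m['rect'],np.nanpercentile(c['P'][m['region']],[3,50,97],axis=0).round(3))
E
```

```text
t: 17.1
tcp_pos: [0.5411, 0.2163, 0.2442]
ee_rot: [0.0, 0.996, -0.087, -0.0]
contact_force: [0.3, -0.2, 0.5]
opening: 0.998
gripper_force: 0.0
cass c 540.4 216.6 long 71.0 short 25.9 ang(long) 170.4 z 0.1004 2215
[0.54118134 0.21633968 0.24425132]
0.91 [306.7, 187.4, 14.6, 39.1] [[0.52  0.186 0.044]
 [0.537 0.192 0.097]
 [0.55  0.197 0.1  ]]
0.64 [252.8, 186.9, 16.0, 37.3] [[0.532 0.236 0.049]
 [0.546 0.24  0.098]
 [0.56  0.25  0.1  ]]
```

Centred. Descend to reported z 0.047 (real tips about 0.075 at the pressed width), then squeeze.

```bash
python3 -m jog '0 0.0005 -0.03 0 1; 0 0.0005 -0.06 0 1; 0 0.0005 -0.09 0 1; 0 0.0005 -0.12 0 1; 0 0.0005 -0.145 0 1; 0 0.0005 -0.165 0 1; 0 0.0005 -0.18 0 1; 0 0.0005 -0.19 0 1; 0 0.0005 -0.197 0 1; 0 0.0005 -0.197 0 1; 0 0.0005 -0.197 0 -1; 0 0.0005 -0.197 0 -1; 0 0.0005 -0.197 0 -1; 0 0.0005 -0.197 0 -1; 0 0.0005 -0.197 0 -1; 0 0.0005 -0.197 0 -1; 0 0.0005 -0.197 0 -1; 0 0.0005 -0.197 0 -1; 0 0.0005 -0.197 0 -1'
```

```text
t: 19.1
tcp_pos: [0.5421, 0.2173, 0.05]
ee_rot: [0.0, 0.996, -0.087, 0.002]
contact_force: [-4.8, -5.8, 18.5]
opening: 0.453
gripper_force: 61.2
```

```bash
python3 -m jog '0 0 0.003 0 -1; 0 0 0.006 0 -1; 0 0 0.009 0 -1; 0 0 0.012 0 -1; 0 0 0.012 0 -1; 0 0 0.012 0 -1'
python3 - <<'E'
from meas import *
c=cam('wrist'); save('w6.png',c['frame'],1.2)
rectz(c,(.541,.217),.06,.093,.13,'cass')
E
```

```text
t: 19.7
tcp_pos: [0.541, 0.2177, 0.0592]
ee_rot: [0.0, 0.996, -0.087, -0.0]
contact_force: [-0.4, -0.4, -2.1]
opening: 0.445
gripper_force: 60.7
cass c 544.5 216.6 long 64.0 short 59.7 ang(long) 130.0 z 0.1091 18717
```

View pics/w6.png

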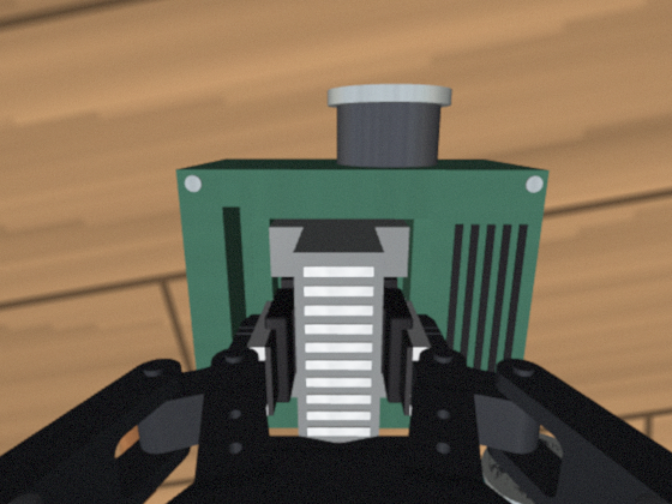

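Both catches are held at (280,350) and (405,350). The cassette has risen with the fingers (top at 0.109, about 2 N hanging). Lift out slowly.

```bash
python3 -m jog '0 0 0.006 0 -1; 0 0 0.014 0 -1; 0 0 0.022 0 -1; 0 0 0.03 0 -1; 0 0 0.04 0 -1; 0 0 0.05 0 -1; 0 0 0.06 0 -1; 0 0 0.07 0 -1; 0 0 0.08 0 -1; 0 0 0.09 0 -1; 0 0 0.1 0 -1; 0 0 0.11 0 -1; 0 0 0.12 0 -1; 0 0 0.13 0 -1; 0 0 0.14 0 -1; 0 0 0.147 0 -1; 0 0 0.15 0 -1; 0 0 0.15 0 -1; 0 0 0.15 0 -1; 0 0 0.15 0 -1'
python3 - <<'E'
from meas import *
c=cam('scene'); save('s7.png',c['frame'],1.4)
for q in ['cassette','screen']:
  for m in models.silhouettes('scene',q)[:2]:
    p=c['P'][m['region']]; print(q,m['confidence'],m['rect'],np.nanpercentile(p,[2,50,98],axis=0).round(3))
s=r.state(); print(s['opening'],s['joint_velocities'].round(3))
E
```

```text
t: 21.75
tcp_pos: [0.5408, 0.2176, 0.2088]
ee_rot: [0.0, 0.996, -0.087, -0.0]
contact_force: [0.2, -1.5, -3.0]
opening: 0.449
gripper_force: 60.7
cassette 0.71 [366.6, 207.8, 55.1, 70.5] [[0.512 0.186 0.167]
 [0.57  0.219 0.223]
 [0.58  0.246 0.259]]
cassette 0.57 [200.0, 289.3, 42.2, 42.4] [[ 0.694 -0.041  0.004]
 [ 0.728 -0.005  0.034]
 [ 0.757  0.022  0.037]]
screen 0.87 [178.2, 180.3, 29.6, 44.3] [[ 0.537 -0.172  0.051]
 [ 0.577 -0.167  0.092]
 [ 0.614 -0.163  0.125]]
screen 0.22 [350.8, 271.5, 99.7, 89.0] [[0.497 0.14  0.002]
 [0.564 0.211 0.059]
 [0.623 0.28  0.071]]
0.44531163977341975 [ 0.001 -0.001 -0.002  0.001 -0.    -0.001]
```

View pics/s7.png

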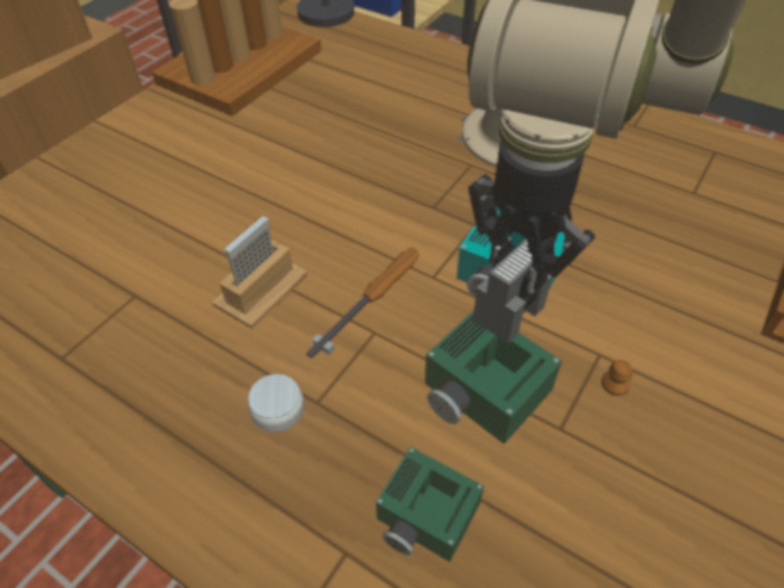

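The cassette hangs upright at (510,300), its underside at about 0.165 against the box top at 0.07. The screen stands in the rack at (250,255), and the bystanders haven't moved. Handing in.

```bash
python3 -c "
from cell import r
print(r.sign_off())"
```

```text
the job is handed in; nothing more can be done
None
```

The job is handed in: the screen stands fully down and released in the rack slot, and the cassette is held upright by its squeezed catches about 95 mm above the box; finial, tin and gouge were left alone, about 22 s used, and the first screen grasp missed and was repeated.

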